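Shut the hearing-aid drying box and stack the kit on the teak shelf

TASK

Put the hearing-aid kit away on the teak corner shelf: shut the open lid of the drying box, then stack the white lidded tub on the drying box, and then the grey hearing aid case on the tub, each with its four corner feet fully down in the corner recesses of the lid below. Set each piece down rather than dropping it, and leave the drying box and everything else standing where it is.

Things in the scene. Friction and masses are not known exactly. Their poses are not given: they have to be found in the camera images.
- drybox: white drying box on the teak shelf, loose, 0.6 kg: 66 mm (its x) by 104 mm (its y), 60 mm tall with the lid shut. Origin: centre of the underside of its feet, z up. Lid hinged along the long top edge on its +x side. Shut, the lid's top is at z = 60 mm, with four round recesses 16 mm across, 5 mm deep, centred at x = +-20, y = +-39 mm; flat between them
- lid_hinge (a point): middle of the drying box lid's hinge axis, which runs along the box's y; at x = +33, y = 0, z = 51 mm in the box's frame. The lid is a plate 9 mm thick, 66 x 104 mm; shut, it lies from z = 51 to 60 mm
- drybox_lid (a joint): lid angle of the drying box, rad: 0 = shut (firm stop), growing as the lid swings up and back to the box's +x side; starts between 0.5 and 1.1. A stiff hinge: the lid stays where it is left, and a push of 1 to 5 N shuts it, e.g. straight down on it with shut fingers near the middle of its length, from 15 to 20 mm in front of the hinge
- lid_edge (a point): middle of the free long edge of the drying box lid, on its outer (top) face; when shut at x = -33, y = 0, z = 60 mm in the box's frame. A 24 mm wide thumb tab sticks out 6 mm just below it
- tub: white lidded tub, the taller of the two pieces on the deck, 0.13 to 0.25 kg: 66 mm (its x) by 104 mm (its y; 112 over the end clips), 52 mm tall. Origin: centre of the underside of its feet, z up. Long sides flat from 6 mm up: grip across the 66 mm. Lid top has the same recesses as the drying box's. Seated, its origin is 55 mm above the drying box's; fits either way round (half turn)
- tub_foot (a point): underside of one of the tub's four corner feet, at x = +20, y = +39 mm in the tub's frame; the others at x = +-20, y = +-39 mm. The feet of tub and case are alike: round, 6 mm tall, 12 mm across at the root tapering to 8 mm at the tip, so that they have about 2 mm of play in the 16 mm recesses
- case: grey hard-shell hearing aid case, steel spring clip (shut) on its -y end, 0.08 to 0.15 kg: 66 mm (its x) by 104 mm (its y; 110 over the clip), 42 mm tall, no recesses on top. Origin: centre of the underside of its feet, z up. Long sides flat from 6 to 40 mm up: grip across the 66 mm. Feet placed as the tub's. Seated, its origin is 47 mm above the tub's; fits either way round (half turn)
- corner_shelf: fixed corner unit: teak slatted shelf 380 x 380 mm, near right corner clipped, surface 50 mm above the deck, hung from a chrome grab rail (30 mm thick, axis 185 mm above the deck, 225 mm from the shelf's middle) on a 108 mm high tiled ledge along the shelf's far (+x) and left (+y) sides. Origin under the middle of the shelf at deck level
- tumbler: white ceramic tumbler, open cup 74 mm across the rim, 95 mm tall, on the teak shelf; origin at the centre of its underside, z up. Bystander
- jar: clear glass jar with an aluminium twist cap, 60 mm across, 80 mm tall, on the teak shelf; origin at the centre of its underside. Bystander
- comb: beige plastic comb lying flat, 175 mm long (its x) by 32 mm, 5 mm thick, on the teak shelf; origin in the middle, underside. Bystander
- nail_file: aluminium nail file lying flat on the deck, 162 mm long (its x), 15 mm wide, 3 mm thick; origin near the middle, underside. Bystander
- soap_dish: white ceramic soap dish, 80 x 110 mm, with a beige bar of soap, 31 mm tall in all, on the deck; origin at the centre of its underside. Bystander
- pump_bottle: white ceramic pump bottle, 60 mm across, 160 mm tall, chrome spout, on the deck; origin at the centre of its underside. Bystander
- nail_brush: teak nail brush, 90 mm long (its x), 40 mm wide, 32 mm tall, on the deck; origin at the centre of its underside. Bystander
There are look-alikes about, which are no part of the job. Leave any green or red look-alike of the tub alone. Leave any green or red look-alike of the case alone.

How it is judged:
By the outcome, as a careful person would: the job done as asked, in the order asked, and still so for the second after the job is handed in, with the robot touching nothing.
It also fails if it takes over 67 s, if anything falls off the work surface, if the arm or the gripper's body presses on something with over 40 N, if the wrist force passes 120 N, or if a joint passes its speed limit or range.

ROBOT

A 6-joint arm with a two-finger parallel gripper is mounted at the origin on the work surface. World frame = base frame: x ahead of the robot, y to its left, z up, the work surface at z = 0. Lengths are in m, angles in degrees, forces in N, time in s.
With the tool pointing down it reaches from about 0.25 to 0.725 m from the base axis. Payload 9.7 kg.
Tool frame: the origin (TCP) lies between the finger pads; the fingertips stand 17 mm ahead of it and the grasp point (between the pads) lies 2 mm behind it; z points along the fingers, y is the direction in which the jaws open and shut (so a half turn about z gives the same grasp; the last joint's range is limited). The gripper opens to 85 mm and grips with 20 to 120 N. Pads are 22 mm wide; open, the fingers measure 114 mm over their backs; the gripper's body (76 mm by 85 mm) begins 54 mm behind the grasp point. The pads swing forward as they close: fully open they stand 13 mm farther back than shut.
Start: joints at [-73.969, 4.979, 10.078, 95.1, 0, 90], TCP at [0.152, -0.529, 0.248] pointing down, gripper open.
Joint ranges: [-179.16, 179.16], [-48.56, 103.87], [-65.8, 70.77], [-126.05, 130.52], [-82.76, 87.17], [-180, 180]. Speed limits (degrees/s): [127.2, 127.2, 147.25, 180, 180, 180].

INTERFACE

Orientations are given as [roll, pitch, yaw] about the fixed x, y, z axes, in that order (R = Rz(yaw) Ry(pitch) Rx(roll)).
In Python, from workcell import monitor, cams, order gives the robot as it stands. The module is installed in compiled form; this text tells all that it offers.
- The arm moves only by the shell command python3 -m handwheel 'ROWS' [OPENING] [FORCE]. ROWS is JSON, a list of rows, each a list of 6 numbers: the shift along the tool's x, y, z in m, then the turn, a rotation vector about the tool's x, y, z in degrees. In form: [[tx, ty, tz, wx, wy, wz], ...]. A call has exactly 8 rows; each row shifts and turns the commanded pose from where the row before left it, along the tool's axes as they then stand; what a row does not reach is not made up. A row lasts 1/12 s, in which the tool goes at most 41.7 mm and 7.16 degrees, less where a joint would pass 70% of its speed; a pose out of reach is approached as far as the arm can. A call is refused whole if a number of a shift passes 0.0417 or a number of a turn 7.16, either way. A call with a gripper value outside its range is refused whole. OPENING is the opening, from -1 (shut) to 1 (fully open), set as the call begins (- or left out, the last holds). The fingers move at their own pace and stop on an object; FORCE is the grip in N (left out, the last holds). Time passes only in rows, so rows that do not move let the fingers close, or fill a call up. It gives the time, the measured TCP pose, the force and the opening at its end, in the units of the state.
- monitor.get_obs(): the state, without advancing time (a new reading comes with each control period).
- cams.camera(name): name is "scene" or "top" or "wrist"; returns a dict with "img" (400x640x3 uint8, red, green, blue), "depth" (400x640 float32, m along the optical axis (not along the pixel's ray), 0 where there is no reading), "fx", "fy", "cx", "cy" (pixels), "rvec" (rotation vector, rad) and "tvec" (3), from world to camera coordinates, as OpenCV has them; the wrist camera has in their place "tool_from_camera" (4x4, takes a point from camera to tool coordinates, whose origin is the TCP and whose axes are the flange's). Camera axes: x right, y down, z forward; pixel columns grow to the right and rows downward; lengths in m; the calibration is good to about 2 mm. A picture is of the moment at which its call begins: read the wrist's pose just before it.
- order.job_done(): hands the job in, once; it reports no verdict.
The state is a dict: "time": time; "q": joint angles; "qd": joint speeds; "joint_efforts": joint torques, N m; "ee_pos": TCP position; "tcp_rot": TCP orientation; "wrist_force": force on the tool from outside, world axes, zero at the start; "torque": the same for the moment, N m; "opening": finger opening in m.
Only numpy, scipy, OpenCV 4.12 (cv2) and the standard library are available. Lean on these libraries where they do the work, as an engineer would, in place of code of your own. Each camera call takes 0.05 s, during which the arm holds its last target. There are 200 camera calls.

## Working session

There is one attempt and no reset: what is moved stays moved. The work goes in short steps, Python scripts to look and compute and a shell command to move; the robot and the scene stay as the last step left them, time stands still between calls to the robot, and variables do not carry over. Pictures are saved under pics/ and viewed, about 8 in all and at most 12, crops included, and the job is handed in when it is done.

```bash
mkdir -p pics; cat > h.py <<'E'
import numpy as np, cv2
from scipy.spatial.transform import Rotation as R
from workcell import monitor, cams, order
def shot(n):
    o=monitor.get_obs(); c=cams.camera(n)
    if n=="wrist":
        T=np.eye(4);T[:3,:3]=R.from_euler('xyz',o['tcp_rot'],degrees=True).as_matrix();T[:3,3]=o['ee_pos']
        c['W']=T@np.array(c['tool_from_camera'])
    else:
        M=np.eye(4);M[:3,:3]=cv2.Rodrigues(np.array(c['rvec'],float))[0];M[:3,3]=np.ravel(c['tvec']);c['W']=np.linalg.inv(M)
    return c
def cloud(c):
    d=c['depth'];v,u=np.mgrid[:400,:640]
    P=np.stack([(u-c['cx'])/c['fx']*d,(v-c['cy'])/c['fy']*d,d],-1)
    P=P@c['W'][:3,:3].T+c['W'][:3,3];P[d==0]=np.nan;return P
def save(n,img): cv2.imwrite('pics/'+n,cv2.cvtColor(np.ascontiguousarray(img),cv2.COLOR_RGB2BGR))
def ray(c,u,v,z):
    d=c['W'][:3,:3]@np.array([(u-c['cx'])/c['fx'],(v-c['cy'])/c['fy'],1]);o=c['W'][:3,3];return o+d*(z-o[2])/d[2]
E
python3 - <<'E'
from h import *
import pickle
o=monitor.get_obs();print({k:np.round(v,3) for k,v in o.items()})
D={}
for n in("top","scene"):
    c=shot(n);D[n]=c;save(n+'0.png',c['img']);print(n,c['W'].round(3),c['fx'])
pickle.dump(D,open('d0.pkl','wb'))
E
```

```text
{'time': np.float64(0.0), 'q': array([-7.3969e+01,  5.0130e+00,  1.0035e+01,  9.5100e+01, -2.0000e-03,
        8.9999e+01]), 'qd': array([-0.004,  0.041, -0.025,  0.074,  0.102, -0.06 ]), 'joint_efforts': array([-1.0000e-03, -5.2039e+01,  4.6480e+01,  1.6000e-02, -0.0000e+00,
       -0.0000e+00]), 'ee_pos': array([ 0.152, -0.528,  0.248]), 'tcp_rot': array([-1.79923e+02,  2.00000e-03,  1.60330e+01]), 'wrist_force': array([-0.841,  0.273, -0.313]), 'torque': array([ 0.008, -0.016, -0.016]), 'opening': np.float64(0.086)}
top [[-0.027 -0.983  0.181  0.309]
 [-1.     0.029  0.01  -0.005]
 [-0.015 -0.18  -0.984  1.106]
 [ 0.     0.     0.     1.   ]] 448.1027737963213
scene [[-0.483  0.552 -0.68   1.246]
 [ 0.875  0.299 -0.38   0.405]
 [-0.006 -0.779 -0.627  0.801]
 [ 0.     0.     0.     1.   ]] 420.8365362817142
```

View pics/top0.png

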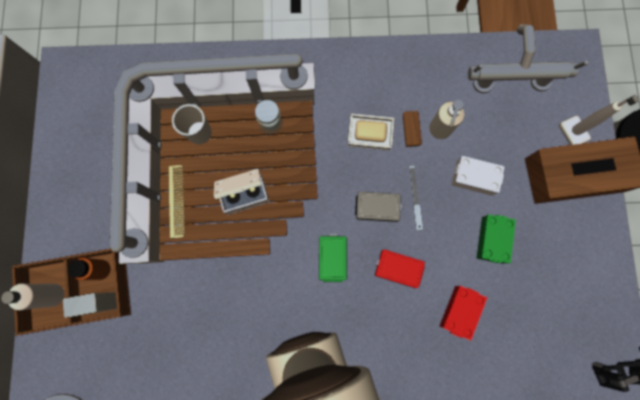

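View pics/scene0.png

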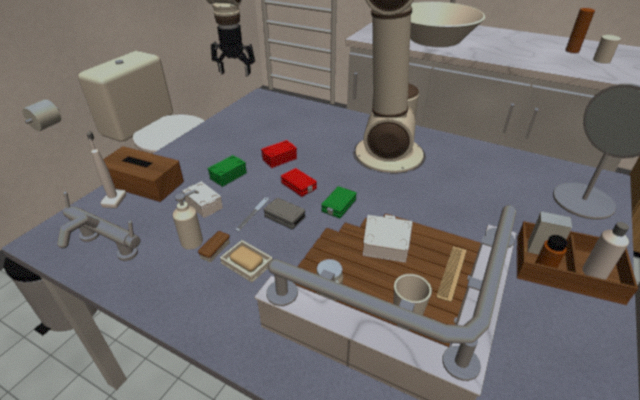

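The top view shows the drying box on the shelf at about (241,190) with its lid hinged on the far side. The white tub is at (480,174), the grey case at (379,207), and the green and red look-alikes stand nearer the robot.

```bash
python3 - <<'E'
from h import *
import pickle
D=pickle.load(open('d0.pkl','rb'))
for n in D:
    P=cloud(D[n])
    def rep(nm,u0,u1,v0,v1,z0,z1):
        q=P[v0:v1,u0:u1].reshape(-1,3);q=q[(q[:,2]>z0)&(q[:,2]<z1)]
        r=cv2.minAreaRect(q[:,:2].astype(np.float32)*1000)
        print(n,nm,len(q),'zmed',np.median(q[:,2]).round(4),'c',np.round(r[0],1),np.round(r[1],1),round(r[2],1), q.mean(0).round(4))
    if n=='top':
        rep('tub',445,515,145,205,.043,.065)
        rep('case',345,415,180,235,.03,.055)
        rep('box',200,280,160,225,.075,.2)
        c=D[n]
        for v in range(166,214,3): print(v,P[v,241].round(3))
    else:
        rep('tub',170,230,175,220,.043,.065); rep('case',255,315,190,235,.03,.055); rep('box',355,420,205,270,.06,.2)
E
```

```text
top tub 1256 zmed 0.0517 c [ 546.6 -377.4] [110.5  67.9] 72.7 [ 0.5457 -0.3773  0.0514]
top case 1190 zmed 0.0415 c [ 478.5 -133.8] [110.9  66.5] 84.9 [ 0.4772 -0.1329  0.0412]
top box 1610 zmed 0.1022 c [512.5 187.1] [ 74.9 104.4] 15.4 [0.5092 0.1857 0.1108]
166 [0.585 0.196 0.048]
169 [0.577 0.196 0.05 ]
172 [0.57  0.196 0.048]
175 [0.547 0.184 0.113]
178 [0.538 0.182 0.122]
181 [0.528 0.179 0.135]
184 [0.519 0.177 0.148]
187 [0.509 0.175 0.159]
190 [0.504 0.175 0.156]
193 [0.512 0.19  0.078]
196 [0.505 0.189 0.081]
199 [0.498 0.189 0.081]
202 [0.49  0.189 0.083]
205 [0.483 0.189 0.083]
208 [0.474 0.186 0.096]
211 [0.474 0.195 0.051]
scene tub 533 zmed 0.0491 c [ 546.6 -410.5] [161.8 171.8] 30.1 [ 0.5502 -0.3759  0.0488]
scene case 599 zmed 0.0387 c [ 447.  -129.9] [109.  144.9] 84.7 [ 0.4885 -0.128   0.0382]
scene box 1787 zmed 0.1202 c [527.5 191.3] [ 55.  103.6] 15.5 [0.5352 0.1938 0.1159]
```

The grasps and box estimate are clear enough to set out. I'm closing the fingers and moving above the lid.

```bash
python3 -m handwheel '[[0.0232,-0.0245,0,0,0,0],[0.0232,-0.0245,0,0,0,0],[0.0232,-0.0245,0,0,0,0],[0.0232,-0.0245,0,0,0,0],[0.0232,-0.0245,0,0,0,0],[0.0232,-0.0245,0,0,0,0],[0.0232,-0.0245,0,0,0,0],[0.0232,-0.0245,0,0,0,0]]' -1 40; python3 - <<'E'
from h import *
print(monitor.get_obs()['q'].round(1))
E
```

```text
time: 0.77
ee_pos: [0.2764, -0.2874, 0.248]
tcp_rot: [-180.0, 0.0, 16.0]
wrist_force: [-0.4, -0.6, 0.0]
opening: 0.0006
[-46.1 -15.5  -8.9  96.6   0.  117.9]
```

```bash
cat >> h.py <<'E'
def plan(x,y,z,yaw,n,start=None):
    """constant per-row numbers (tool-down) from current pose to the target in n rows"""
    if start is None:
        o=monitor.get_obs();start=[*o['ee_pos'],o['tcp_rot'][2]]
    p=np.array(start[:3]);y0=start[3];dy=(yaw-y0+180)%360-180
    A=sum(R.from_euler('xyz',[180,0,y0+k*dy/n],degrees=True).as_matrix() for k in range(n))
    s=np.linalg.solve(A,np.array([x,y,z])-p);print('row',s.round(4),'turnz',round(-dy/n,2),'norm',round(float(np.linalg.norm(s)),4))
    print('q6 end approx',np.degrees(np.arctan2(y,x))+180-yaw)
E
python3 -c "
from h import *
plan(.524,.1903,.22,105.4,16)"
```

```text
row [ 0.0372 -0.003   0.0018] turnz -5.59 norm 0.0373
q6 end approx 94.55939865151186
```

```bash
python3 -m handwheel '[[0.0372,-0.003,0.0018,0,0,-5.59],[0.0372,-0.003,0.0018,0,0,-5.59],[0.0372,-0.003,0.0018,0,0,-5.59],[0.0372,-0.003,0.0018,0,0,-5.59],[0.0372,-0.003,0.0018,0,0,-5.59],[0.0372,-0.003,0.0018,0,0,-5.59],[0.0372,-0.003,0.0018,0,0,-5.59],[0.0372,-0.003,0.0018,0,0,-5.59]]'
python3 -m handwheel '[[0.0372,-0.003,0.0018,0,0,-5.59],[0.0372,-0.003,0.0018,0,0,-5.59],[0.0372,-0.003,0.0018,0,0,-5.59],[0.0372,-0.003,0.0018,0,0,-5.59],[0.0372,-0.003,0.0018,0,0,-5.59],[0.0372,-0.003,0.0018,0,0,-5.59],[0.0372,-0.003,0.0018,0,0,-5.59],[0.0372,-0.003,0.0018,0,0,-5.59]]'
python3 - <<'E'
from h import *
c=shot('wrist');save('w1.png',c['img']);print(c['W'].round(3),c['tool_from_camera'])
o=monitor.get_obs();print(o['ee_pos'],o['tcp_rot'])
E
```

```text
time: 1.43
ee_pos: [0.4996, -0.0994, 0.2332]
tcp_rot: [-180.0, 0.0, 61.0]
wrist_force: [0.6, -0.4, 1.2]
opening: -0.0002
time: 2.1
ee_pos: [0.524, 0.1908, 0.2187]
tcp_rot: [-179.9, 0.0, 105.7]
wrist_force: [0.8, 0.5, 0.4]
opening: -0.0001
[[ 0.962  0.259  0.081  0.504]
 [ 0.272 -0.919 -0.286  0.264]
 [ 0.     0.297 -0.955  0.346]
 [ 0.     0.     0.     1.   ]] [[ 4.46521177e-04 -9.54963333e-01 -2.96723497e-01  7.57158790e-02]
 [ 9.99999336e-01  1.11294351e-04  1.14665289e-03  9.91106559e-04]
 [-1.06198782e-03 -2.96723812e-01  9.54962749e-01 -1.27676056e-01]
 [ 0.00000000e+00  0.00000000e+00  0.00000000e+00  1.00000000e+00]]
[0.52212631 0.19589237 0.21824482] [-1.79912577e+02 -1.36672692e-01  1.06359936e+02]
```

View pics/w1.png

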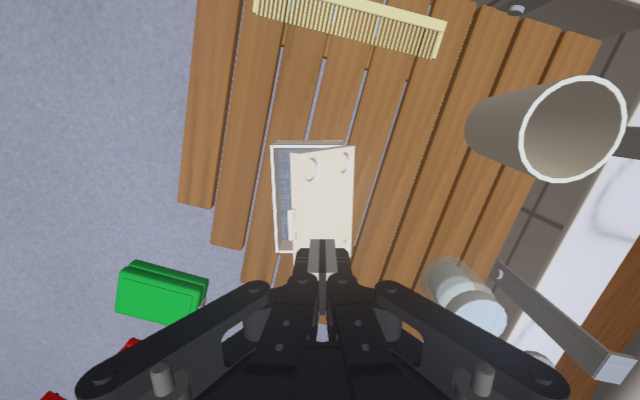

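The wrist view shows the open lid at (325,195), hinge edge right at u≈353, box front wall at u≈275, and the fingers over the near half. I'll measure the lid plane and rim.

```bash
python3 - <<'E'
from h import *
import pickle
c=shot('wrist');P=cloud(c);pickle.dump(c,open('w1.pkl','wb'))
q=P[130:255,262:365].reshape(-1,3);q=q[q[:,2]>.085]
a=np.radians(15.4);X=np.array([np.cos(a),np.sin(a)]);Y=np.array([-X[1],X[0]])
b=(q[:,:2]-[.5085,.186]);bx=b@X*1e3;by=b@Y*1e3;z=q[:,2]*1e3
print('bx',np.percentile(bx,[0,1,99,100]).round(1),'by max',np.percentile(by,[99,100]).round(1))
for lo in range(-40,46,5):
    m=(bx>=lo)&(bx<lo+5)&(by>-30)
    if m.sum()>5: print(lo,m.sum(),np.percentile(z[m],[5,50,95]).round(1))
r=P[130:255,262:365].reshape(-1,3);r=r[(r[:,2]>.09)&(r[:,2]<.104)]
print(cv2.minAreaRect((r[:,:2]*1000).astype(np.float32)))
plan(.523,.190,.165,105.4,8)
print(monitor.get_obs()['ee_pos'])
E
```

```text
bx [-30.4 -28.   43.4  44.1] by max [51.3 51.5]
-35 6 [95.6 96.5 97.1]
-30 535 [ 87.  101.7 103.6]
-25 32 [ 88.5 101.5 103.9]
-20 28 [ 90.9 102.2 103.7]
-15 29 [ 90.2 102.4 104.1]
-10 203 [ 99.  158.9 160.5]
-5 661 [104.2 156.2 158.4]
0 695 [131.3 157.3 159.5]
5 727 [140.2 151.4 213.2]
10 741 [138.1 145.6 221.3]
15 726 [126.3 140.6 221.2]
20 662 [121.9 134.5 219.9]
25 593 [120.  128.3 214.5]
30 519 [111.8 121.9 125.2]
35 494 [110.1 115.8 119.4]
40 359 [108.8 111.3 113.6]
((510.4549255371094, 186.7521514892578), (64.6336669921875, 105.04964447021484), 13.284507751464844)
row [-0.0004 -0.0001  0.0067] turnz 0.07 norm 0.0067
q6 end approx 94.56551224039771
[0.5227598  0.19324149 0.2184422 ]
```

```bash
python3 -m handwheel '[[0,0.0005,0.006,0,0,0],[0,0.0005,0.006,0,0,0],[0,0.0005,0.006,0,0,0],[0,0.0005,0.006,0,0,0],[0,0.0005,0.006,0,0,0],[0,0.0005,0.006,0,0,0],[0,0.0005,0.006,0,0,0],[0,0.0005,0.006,0,0,0]]'
python3 -m handwheel '[[0,0,0.005,0,0,0],[0,0,0.005,0,0,0],[0,0,0.005,0,0,0],[0,0,0.005,0,0,0],[0,0,0.005,0,0,0],[0,0,0.005,0,0,0],[0,0,0.003,0,0,0],[0,0,0,0,0,0]]'
python3 -c "
from h import *
o=monitor.get_obs();print(o)"
```

```text
time: 2.87
ee_pos: [0.5282, 0.1898, 0.1708]
tcp_rot: [-180.0, -0.0, 105.4]
wrist_force: [0.6, 0.4, -0.4]
opening: -0.0003
time: 3.53
ee_pos: [0.5278, 0.19, 0.1376]
tcp_rot: [-179.9, 0.0, 105.5]
wrist_force: [-0.7, -1.1, -0.5]
opening: 0.0002
{'time': 3.5333, 'q': array([ 1.97970600e+01,  5.75003496e+00, -1.32262134e+00,  8.29921315e+01,
        1.96672397e-03,  9.43249180e+01]), 'qd': array([-0.03343783, -0.08806804,  0.73765337,  0.65965968, -0.02217402,
       -0.09416943]), 'joint_efforts': array([-2.60529370e-03, -5.36753547e+01,  4.70799458e+01, -1.69231421e-01,
       -4.61051386e-03, -1.16273313e-04]), 'ee_pos': array([0.52776577, 0.18998656, 0.13763307]), 'tcp_rot': array([-1.79935248e+02,  2.92467774e-03,  1.05472143e+02]), 'wrist_force': array([-0.73715282, -1.10764816, -0.52985417]), 'torque': array([ 0.03750859, -0.02982744, -0.01940515]), 'opening': 0.00018173532446138043}
```

```bash
python3 -m handwheel '[[0,0,0.003,0,0,0],[0,0,0.002,0,0,0],[0,0,0.002,0,0,0],[0,0,0.0015,0,0,0],[0,0,0.001,0,0,0],[0,0,0.001,0,0,0],[0,0,0.001,0,0,0],[0,0,0,0,0,0]]'
python3 -c "
from h import *
o=monitor.get_obs();print(o['ee_pos'],o['wrist_force'],o['torque'])"
```

```text
time: 4.2
ee_pos: [0.5281, 0.1901, 0.127]
tcp_rot: [180.0, -0.0, 105.5]
wrist_force: [0.2, -0.4, 1.2]
opening: -0.0005
[0.52814615 0.19008387 0.12704444] [ 0.22809585 -0.36813654  1.23482524] [0.03708166 0.04377539 0.06278069]
```

Press a little more until there is a clear reaction.

```bash
python3 -m handwheel '[[0,0,0.001,0,0,0],[0,0,0.001,0,0,0],[0,0,0.0005,0,0,0],[0,0,0.0005,0,0,0],[0,0,0,0,0,0],[0,0,0,0,0,0],[0,0,0,0,0,0],[0,0,0,0,0,0]]'
```

```text
time: 4.87
ee_pos: [0.529, 0.1903, 0.1268]
tcp_rot: [179.8, -0.0, 105.5]
wrist_force: [-4.0, -1.3, 18.3]
opening: 0.0002
```

```bash
python3 -m handwheel '[[0,0,-0.012,0,0,0],[0,0,-0.012,0,0,0],[-0.012,0,-0.015,0,0,0],[-0.012,0,-0.015,0,0,0],[-0.012,0,-0.015,0,0,0],[-0.012,0,-0.015,0,0,0],[-0.012,0,-0.01,0,0,0],[0,0,0,0,0,0]]' 1
python3 - <<'E'
from h import *
import pickle
c=shot('wrist');pickle.dump(c,open('w2.pkl','wb'));save('w2.png',c['img']);
o=monitor.get_obs();print(o['ee_pos'],o['tcp_rot'])
c2=shot('top');pickle.dump(c2,open('t2.pkl','wb'))
plan(.5466,-.3774,.20,72.7,24)
E
```

```text
time: 5.53
ee_pos: [0.5453, 0.1308, 0.2207]
tcp_rot: [179.8, 0.0, 105.4]
wrist_force: [0.6, -0.6, 0.1]
opening: 0.0852
[0.54485242 0.13153703 0.21911182] [1.79895033e+02 3.80286057e-03 1.05389322e+02]
row [-0.0215  0.0002  0.0008] turnz 1.36 norm 0.0215
q6 end approx 72.67685895080176
```

View pics/w2.png

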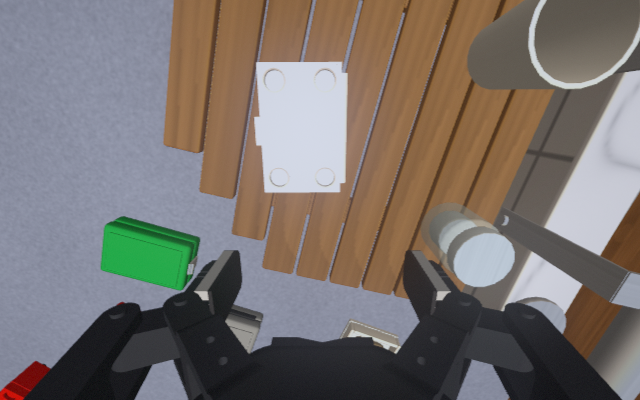

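The lid is shut. The four recesses are at about (275,79), (325,77), (279,177) and (325,177). I'll refine them and move towards the tub.

```bash
cat >> h.py <<'E'
def recesses(c,u0,u1,v0,v1,ztop,depth=.005,show=None):
    P=cloud(c);m=np.zeros((400,640),np.uint8);z=P[...,2]
    m[v0:v1,u0:u1]=((z<ztop-depth*.4)&(z>ztop-depth-.003))[v0:v1,u0:u1]
    m=cv2.morphologyEx(m,cv2.MORPH_OPEN,np.ones((3,3)))
    n,l,s,ce=cv2.connectedComponentsWithStats(m);out=[]
    for i in range(1,n):
        if 40<s[i,4]<1500 and max(s[i,2],s[i,3])<45:
            p=ray(c,*ce[i],ztop-depth/2);out.append(p[:2]);print(ce[i].round(1),s[i],p.round(4))
    return np.array(out)
E
python3 - <<'E'
from h import *
import pickle
c=pickle.load(open('w2.pkl','rb'));P=cloud(c)
print('lid z',np.nanmedian(P[100:155,280:325,2]),P[79,275],P[177,325])
q=P[55:200,250:355].reshape(-1,3);q=q[(q[:,2]>.105)]
print(cv2.minAreaRect((q[:,:2]*1000).astype(np.float32)))
recesses(c,250,360,55,200,np.nanmedian(P[100:155,280:325,2]))
g=cv2.medianBlur(cv2.cvtColor(c['img'],cv2.COLOR_RGB2GRAY),3)
h=cv2.HoughCircles(g[50:200,245:360],cv2.HOUGH_GRADIENT,1,30,param1=60,param2=10,minRadius=7,maxRadius=13)
for x,y,r in (h[0] if h is not None else []): print(x+245,y+50,r,ray(c,x+245,y+50,.11)[:2].round(4))
E
python3 -m handwheel '[[-0.0215,0.0002,0.0008,0,0,1.36],[-0.0215,0.0002,0.0008,0,0,1.36],[-0.0215,0.0002,0.0008,0,0,1.36],[-0.0215,0.0002,0.0008,0,0,1.36],[-0.0215,0.0002,0.0008,0,0,1.36],[-0.0215,0.0002,0.0008,0,0,1.36],[-0.0215,0.0002,0.0008,0,0,1.36],[-0.0215,0.0002,0.0008,0,0,1.36]]'
python3 -m handwheel '[[-0.0215,0.0002,0.0008,0,0,1.36],[-0.0215,0.0002,0.0008,0,0,1.36],[-0.0215,0.0002,0.0008,0,0,1.36],[-0.0215,0.0002,0.0008,0,0,1.36],[-0.0215,0.0002,0.0008,0,0,1.36],[-0.0215,0.0002,0.0008,0,0,1.36],[-0.0215,0.0002,0.0008,0,0,1.36],[-0.0215,0.0002,0.0008,0,0,1.36]]'
python3 -m handwheel '[[-0.0215,0.0002,0.0008,0,0,1.36],[-0.0215,0.0002,0.0008,0,0,1.36],[-0.0215,0.0002,0.0008,0,0,1.36],[-0.0215,0.0002,0.0008,0,0,1.36],[-0.0215,0.0002,0.0008,0,0,1.36],[-0.0215,0.0002,0.0008,0,0,1.36],[-0.0215,0.0002,0.0008,0,0,1.36],[-0.0215,0.0002,0.0008,0,0,1.36]]'
```

```text
lid z 0.11198667288861612 [0.48359507 0.21995714 0.10703326] [0.54355849 0.15360139 0.10673665]
((512.41748046875, 186.11447143554688), (77.11422729492188, 104.22164916992188), 15.579203605651855)
[324.   79.9] [315  69  19  22 338] [0.5215 0.2295 0.1095]
[273.3  80. ] [264  70  20  21 340] [0.4829 0.2187 0.1095]
[257. 131.] [254 117   7  29 162] [0.4783 0.1768 0.1095]
[342.  172.5] [340 163   5  20  99] [0.5565 0.162  0.1095]
[278.4 177.2] [270 169  18  17 243] [0.5041 0.1432 0.1095]
[324.  177.1] [316 169  18  17 240] [0.5425 0.1538 0.1095]
273.5 77.5 10.2 [0.4827 0.2205]
278.5 177.5 9.6 [0.5043 0.1431]
324.5 175.5 8.4 [0.5425 0.1555]
323.5 79.5 9.1 [0.5211 0.2296]
time: 6.3
ee_pos: [0.5774, -0.0365, 0.2103]
tcp_rot: [-179.9, -0.0, 94.6]
wrist_force: [-0.5, -0.1, -0.3]
opening: 0.0854
time: 6.97
ee_pos: [0.5785, -0.2082, 0.2038]
tcp_rot: [-179.9, -0.0, 83.7]
wrist_force: [-0.6, 0.7, 0.2]
opening: 0.0853
time: 7.63
ee_pos: [0.5472, -0.377, 0.1973]
tcp_rot: [-179.9, -0.0, 72.8]
wrist_force: [-0.4, 1.0, -0.4]
opening: 0.0855
```

```bash
python3 -m handwheel '[[-0.009,0.002,0.005,0,0,0],[-0.009,0.002,0.005,0,0,0],[-0.009,0.002,0.005,0,0,0],[-0.009,0.002,0.005,0,0,0],[-0.009,0.002,0.005,0,0,0],[-0.009,0.002,0.005,0,0,0],[-0.008,0.002,0.005,0,0,0],[0,0,0,0,0,0]]'
python3 - <<'E'
from h import *
import pickle
c=shot('wrist');pickle.dump(c,open('w3.pkl','wb'));save('w3.png',c['img']);P=cloud(c)
o=monitor.get_obs();print(o['ee_pos'],o['tcp_rot'])
zt=np.nanmedian(P[110:150,285:325,2]);print('zt',zt)
recesses(c,230,380,30,220,zt)
q=P[30:220,230:390].reshape(-1,3);q=q[q[:,2]>.045];print(cv2.minAreaRect((q[:,:2]*1000).astype(np.float32)))
t=pickle.load(open('t2.pkl','rb'));Q=cloud(t)[160:225,200:280].reshape(-1,3);Q=Q[Q[:,2]>.1]
print('top box',cv2.minAreaRect((Q[:,:2]*1000).astype(np.float32)),np.median(Q[:,2]))
E
```

```text
time: 8.3
ee_pos: [0.5419, -0.4414, 0.162]
tcp_rot: [-179.9, -0.0, 72.8]
wrist_force: [-0.4, 0.3, -0.7]
opening: 0.0857
[ 0.5421104  -0.44071969  0.16272693] [-1.79930497e+02 -2.83644152e-02  7.27893295e+01]
zt 0.054021456608440044
[280.5  81. ] [271  71  20  21 341] [ 0.5415 -0.3352  0.0515]
[331.4  80.5] [322  70  20  22 346] [ 0.58   -0.3466  0.0515]
[331.4 177.6] [323 169  18  18 254] [ 0.5576 -0.4216  0.0515]
[285.4 178.1] [277 170  18  17 251] [ 0.5191 -0.4102  0.0515]
((549.4927368164062, -378.3174133300781), (109.38662719726562, 66.30118560791016), 73.40374755859375)
top box ((402.49639892578125, 82.08418273925781), (77.43236541748047, 78.23102569580078), 1.134312391281128) 0.6673189186901062
```

View pics/w3.png

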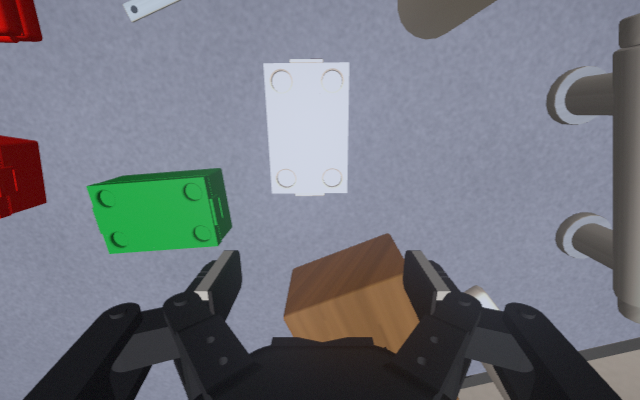

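The tub's recesses are found, with its centre at (0.5495, -0.3784) and yaw 73.4. The white tub is at (307,128) with clear space round it. Now I'll plan the grasp.

```bash
python3 -c "
from h import *
plan(.5495,-.3784,.12,73.4,7)"
```

```text
row [ 0.0088 -0.0016  0.0061] turnz -0.09 norm 0.0108
q6 end approx 72.04769049140023
```

```bash
python3 -m handwheel '[[0.0088,-0.0016,0.006,0,0,-0.09],[0.0088,-0.0016,0.006,0,0,-0.09],[0.0088,-0.0016,0.006,0,0,-0.09],[0.0088,-0.0016,0.006,0,0,-0.09],[0.0088,-0.0016,0.006,0,0,-0.09],[0.0088,-0.0016,0.006,0,0,-0.09],[0.0088,-0.0016,0.006,0,0,-0.09],[0,0,0,0,0,0]]'
python3 -m handwheel '[[0,0,0.005,0,0,0],[0,0,0.015,0,0,0],[0,0,0.015,0,0,0],[0,0,0.015,0,0,0],[0,0,0.015,0,0,0],[0,0,0.015,0,0,0],[0,0,0.008,0,0,0],[0,0,0,0,0,0]]'
python3 -m handwheel '[[0,0,0,0,0,0],[0,0,0,0,0,0],[0,0,0,0,0,0],[0,0,0,0,0,0],[0,0,0,0,0,0],[0,0,0,0,0,0],[0,0,0,0,0,0],[0,0,0,0,0,0]]' -1 30
```

```text
time: 9.02
ee_pos: [0.5497, -0.3761, 0.121]
tcp_rot: [-179.9, -0.0, 73.6]
wrist_force: [-0.5, -0.1, 0.3]
opening: 0.0851
time: 9.68
ee_pos: [0.5487, -0.3778, 0.0317]
tcp_rot: [-179.8, -0.0, 73.4]
wrist_force: [-0.4, -0.4, -0.3]
opening: 0.0851
time: 10.35
ee_pos: [0.5501, -0.3785, 0.035]
tcp_rot: [179.9, 0.0, 73.5]
wrist_force: [-0.1, -0.5, 5.6]
opening: 0.0656
```

```bash
python3 -m handwheel '[[0,0,-0.01,0,0,0],[0,0,-0.02,0,0,0],[0,0,-0.025,0,0,0],[0,0,-0.03,0,0,0],[0,0,-0.03,0,0,0],[0,0,-0.03,0,0,0],[0,0,-0.03,0,0,0],[0,0,-0.02,0,0,0]]'
python3 - <<'E'
from h import *
import pickle
c=shot('wrist');pickle.dump(c,open('w4.pkl','wb'));save('w4.png',c['img']);P=cloud(c)
o=monitor.get_obs();print(o['ee_pos'],o['tcp_rot'],o['opening'],o['wrist_force'])
zt=np.nanmedian(P[190:215,300:340,2]);print('zt',zt)
r=recesses(c,200,440,100,330,zt)
T=R.from_euler('xyz',o['tcp_rot'],degrees=True).as_matrix()
for p in r: print('tool',(T.T@(np.r_[p,zt]-o['ee_pos'])).round(4))
plan(.5127,.1863,.20,105.65,24)
E
```

```text
time: 11.02
ee_pos: [0.5496, -0.3779, 0.2324]
tcp_rot: [179.9, 0.0, 73.5]
wrist_force: [1.1, -0.4, -1.1]
opening: 0.0656
[ 0.55014148 -0.37827159  0.23592631] [1.79631356e+02 1.11149144e-01 7.34645116e+01] 0.0650051283860172 [-1.56069374  1.56494398  1.49172928]
zt 0.2513611906094893
[253.5 176. ] [244 175  20   3  60] [ 0.5388 -0.3201  0.2489]
[274.8 175.9] [268 174  15   4  48] [ 0.5471 -0.3225  0.2489]
[360.9 175.9] [354 174  14   4  45] [ 0.5806 -0.3325  0.2489]
[380. 176.] [369 175  23   3  69] [ 0.5881 -0.3348  0.2489]
[273.9 207.8] [ 256  191   37   35 1019] [ 0.5422 -0.3354  0.2489]
[369.4 207.8] [ 351  191   38   35 1035] [ 0.5807 -0.3468  0.2489]
[401.9 262.3] [397 259  11   8  69] [ 0.5886 -0.3762  0.2489]
[241.2 262.4] [236 260  11   6  61] [ 0.5195 -0.3556  0.2489]
[416.4 269.8] [412 267  10   7  50] [ 0.5942 -0.3818  0.2489]
[226.4 270. ] [222 268  10   5  45] [ 0.5117 -0.3573  0.2489]
tool [ 0.0525 -0.0273 -0.0157]
tool [ 0.0525 -0.0187 -0.0157]
tool [ 0.0525  0.0163 -0.0154]
tool [ 0.0525  0.0241 -0.0154]
tool [ 0.0388 -0.0197 -0.0156]
tool [ 0.0388  0.0205 -0.0154]
tool [ 0.0129  0.0364 -0.0152]
tool [ 0.013  -0.0357 -0.0157]
tool [ 0.0091  0.0433 -0.0152]
tool [ 0.0091 -0.0427 -0.0157]
row [ 0.0238 -0.002   0.0015] turnz -1.34 norm 0.0239
q6 end approx 94.31964606555945
```

View pics/w4.png

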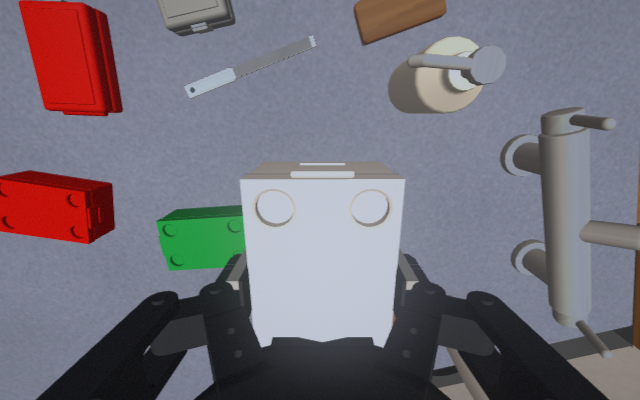

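The tub is held straight and centred, with its far recesses at tool (0.039, ±0.020). I'm carrying it to a hover over the box.

```bash
python3 -m handwheel '[[0.0238,-0.002,0.0015,0,0,-1.34],[0.0238,-0.002,0.0015,0,0,-1.34],[0.0238,-0.002,0.0015,0,0,-1.34],[0.0238,-0.002,0.0015,0,0,-1.34],[0.0238,-0.002,0.0015,0,0,-1.34],[0.0238,-0.002,0.0015,0,0,-1.34],[0.0238,-0.002,0.0015,0,0,-1.34],[0.0238,-0.002,0.0015,0,0,-1.34]]' - 40
python3 -m handwheel '[[0.0238,-0.002,0.0015,0,0,-1.34],[0.0238,-0.002,0.0015,0,0,-1.34],[0.0238,-0.002,0.0015,0,0,-1.34],[0.0238,-0.002,0.0015,0,0,-1.34],[0.0238,-0.002,0.0015,0,0,-1.34],[0.0238,-0.002,0.0015,0,0,-1.34],[0.0238,-0.002,0.0015,0,0,-1.34],[0.0238,-0.002,0.0015,0,0,-1.34]]'
python3 -m handwheel '[[0.0238,-0.002,0.0015,0,0,-1.34],[0.0238,-0.002,0.0015,0,0,-1.34],[0.0238,-0.002,0.0015,0,0,-1.34],[0.0238,-0.002,0.0015,0,0,-1.34],[0.0238,-0.002,0.0015,0,0,-1.34],[0.0238,-0.002,0.0015,0,0,-1.34],[0.0238,-0.002,0.0015,0,0,-1.34],[0.0238,-0.002,0.0015,0,0,-1.34]]'
python3 -m handwheel '[[0,0,0.003,0,0,0],[0,0,0.003,0,0,0],[0,0,0.003,0,0,0],[0,0,0,0,0,0],[0,0,0,0,0,0],[0,0,0,0,0,0],[0,0,0,0,0,0],[0,0,0,0,0,0]]'
python3 - <<'E'
from h import *
import pickle
P=[]
for i in range(3):
    c=shot('scene');o=monitor.get_obs();P.append([*o['ee_pos'],*o['tcp_rot']])
print(np.round(P,4)); plan(.5127,.1863,.165,105.65,4,[*np.mean(P,0)[:3],P[-1][5]])
save('s5.png',cv2.resize(c['img'][150:300,320:480],None,fx=4,fy=4))
E
```

```text
time: 11.73
ee_pos: [0.5727, -0.1873, 0.2161]
tcp_rot: [-179.9, -0.0, 84.3]
wrist_force: [0.2, -0.3, -2.4]
opening: 0.0653
time: 12.4
ee_pos: [0.5602, 0.003, 0.2042]
tcp_rot: [-179.9, -0.0, 95.0]
wrist_force: [0.5, -0.3, -2.7]
opening: 0.0655
time: 13.07
ee_pos: [0.5125, 0.1876, 0.1922]
tcp_rot: [-179.9, -0.0, 105.7]
wrist_force: [-0.1, 0.0, -3.4]
opening: 0.0656
time: 13.73
ee_pos: [0.5136, 0.1862, 0.1839]
tcp_rot: [180.0, 0.0, 105.6]
wrist_force: [-0.7, -0.7, -2.3]
opening: 0.0653
[[ 5.135000e-01  1.863000e-01  1.839000e-01  1.799867e+02  1.300000e-03
   1.055900e+02]
 [ 5.135000e-01  1.864000e-01  1.839000e-01  1.799904e+02  0.000000e+00
   1.055987e+02]
 [ 5.134000e-01  1.864000e-01  1.839000e-01  1.799929e+02 -1.900000e-03
   1.056066e+02]]
row [ 0.     -0.0002  0.0047] turnz -0.01 norm 0.0047
q6 end approx 94.31964606555945
```

View pics/s5.png

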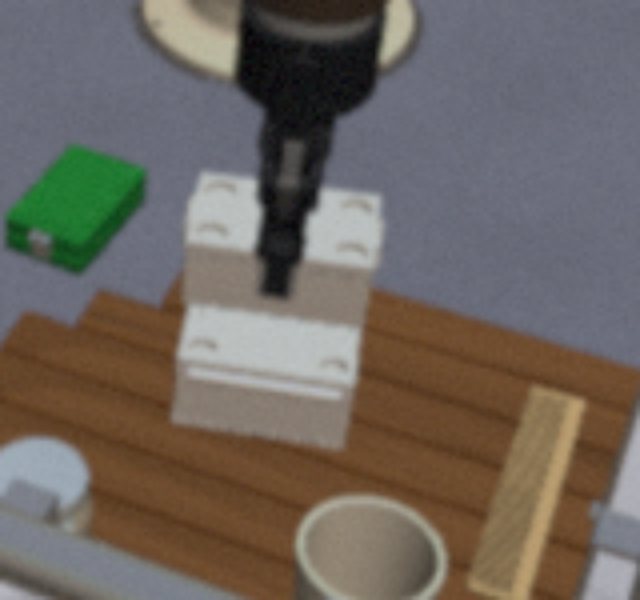

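The enlarged scene view shows the tub held square above the shut box, parallel to it. Next I'll lower it to just above the lid, then slowly.

```bash
python3 -m handwheel '[[0,-0.0008,0.005,0,0,0],[0,0,0.007,0,0,0],[0,0,0.007,0,0,0],[0,0,0.006,0,0,0],[0,0,0.004,0,0,0],[0,0,0.002,0,0,0],[0,0,0,0,0,0],[0,0,0,0,0,0]]'
python3 -m handwheel '[[0,0,0.001,0,0,0],[0,0,0.001,0,0,0],[0,0,0.001,0,0,0],[0,0,0.001,0,0,0],[0,0,0.001,0,0,0],[0,0,0.001,0,0,0],[0,0,0,0,0,0],[0,0,0,0,0,0]]'
```

```text
time: 14.55
ee_pos: [0.5126, 0.1864, 0.1528]
tcp_rot: [-180.0, -0.0, 105.6]
wrist_force: [0.3, 0.2, -2.0]
opening: 0.0652
time: 15.22
ee_pos: [0.5126, 0.1863, 0.1467]
tcp_rot: [-180.0, -0.0, 105.6]
wrist_force: [0.1, 0.6, -2.4]
opening: 0.0657
```

```bash
python3 -m handwheel '[[0,0,0.001,0,0,0],[0,0,0.001,0,0,0],[0,0,0.001,0,0,0],[0,0,0.0005,0,0,0],[0,0,0,0,0,0],[0,0,0,0,0,0],[0,0,0,0,0,0],[0,0,0,0,0,0]]'
python3 -m handwheel '[[0,0,0.001,0,0,0],[0,0,0.001,0,0,0],[0,0,0.0005,0,0,0],[0,0,0.0,0,0,0],[0,0,0,0,0,0],[0,0,0,0,0,0],[0,0,0,0,0,0],[0,0,0,0,0,0]]'
```

```text
time: 15.88
ee_pos: [0.5126, 0.1864, 0.1433]
tcp_rot: [180.0, -0.0, 105.6]
wrist_force: [-0.3, 0.5, -2.2]
opening: 0.0652
time: 16.55
ee_pos: [0.5126, 0.1863, 0.1408]
tcp_rot: [180.0, 0.0, 105.6]
wrist_force: [0.9, -0.1, -2.3]
opening: 0.0655
```

```bash
python3 -m handwheel '[[0,0,0.0005,0,0,0],[0,0,0.0005,0,0,0],[0,0,0.0005,0,0,0],[0,0,0,0,0,0],[0,0,0,0,0,0],[0,0,0,0,0,0],[0,0,0,0,0,0],[0,0,0,0,0,0]]'
python3 -m handwheel '[[0,0,0.0005,0,0,0],[0,0,0.0005,0,0,0],[0,0,0,0,0,0],[0,0,0.0,0,0,0],[0,0,0,0,0,0],[0,0,0,0,0,0],[0,0,0,0,0,0],[0,0,0,0,0,0]]'
```

```text
time: 17.22
ee_pos: [0.5127, 0.1864, 0.1399]
tcp_rot: [180.0, -0.0, 105.6]
wrist_force: [-2.9, -0.8, 6.0]
opening: 0.0652
time: 17.88
ee_pos: [0.5128, 0.1864, 0.1398]
tcp_rot: [179.9, -0.0, 105.6]
wrist_force: [-4.3, -1.3, 11.5]
opening: 0.0651
```

Seated: contact came at TCP z 0.1399, where the bottom is at 0.105. I'll ease off, release, retreat and look.

```bash
python3 -m handwheel '[[0,0,-0.0005,0,0,0],[0,0,-0.0005,0,0,0],[0,0,-0.0005,0,0,0],[0,0,0,0,0,0],[0,0,0,0,0,0],[0,0,0,0,0,0],[0,0,0,0,0,0],[0,0,0,0,0,0]]'
python3 -m handwheel '[[0,0,0,0,0,0],[0,0,0,0,0,0],[0,0,0,0,0,0],[0,0,0,0,0,0],[0,0,-0.001,0,0,0],[0,0,-0.002,0,0,0],[0,0,-0.005,0,0,0],[0,0,-0.01,0,0,0]]' 1
python3 -m handwheel '[[0,0,-0.02,0,0,0],[-0.01,0.002,-0.02,0,0,0],[-0.01,0.002,-0.02,0,0,0],[-0.01,0.004,-0.02,0,0,0],[-0.01,0.004,-0.017,0,0,0],[-0.01,0.004,-0.01,0,0,0],[-0.01,0,-0.003,0,0,0],[0,0,0,0,0,0]]'
python3 - <<'E'
from h import *
import pickle
c=shot('wrist');pickle.dump(c,open('w6.pkl','wb'));save('w6.png',c['img']);P=cloud(c)
o=monitor.get_obs();print(o['ee_pos'],o['tcp_rot'],o['opening'])
zt=np.nanmedian(P[110:150,285:315,2]);print('zt',zt)
r=recesses(c,230,380,30,220,zt)
print(r.mean(0))
s=shot('scene');save('s6.png',cv2.resize(s['img'][180:290,330:450],None,fx=5,fy=5))
E
```

```text
time: 18.55
ee_pos: [0.5127, 0.1864, 0.14]
tcp_rot: [180.0, -0.0, 105.6]
wrist_force: [-1.9, -0.7, 5.7]
opening: 0.0651
time: 19.22
ee_pos: [0.5122, 0.1862, 0.1575]
tcp_rot: [-179.9, 0.0, 105.6]
wrist_force: [-0.5, 0.7, 0.1]
opening: 0.0852
time: 19.88
ee_pos: [0.5448, 0.1316, 0.269]
tcp_rot: [179.9, 0.0, 105.6]
wrist_force: [0.3, 0.4, 0.6]
opening: 0.0859
[0.54432271 0.13221953 0.26799478] [ 1.79981800e+02 -4.22138683e-04  1.05546053e+02] 0.08534833283887787
zt 0.15891063542808154
[275.5  82.2] [266  72  20  21 340] [0.4837 0.2183 0.1564]
[325.7  82.2] [316  72  20  21 336] [0.5223 0.2291 0.1564]
[280.  178.2] [272 170  17  17 241] [0.5048 0.143  0.1564]
[325.5 178.2] [317 170  18  17 248] [0.5434 0.1537 0.1564]
[0.51353702 0.18601413]
```

View pics/s6.png

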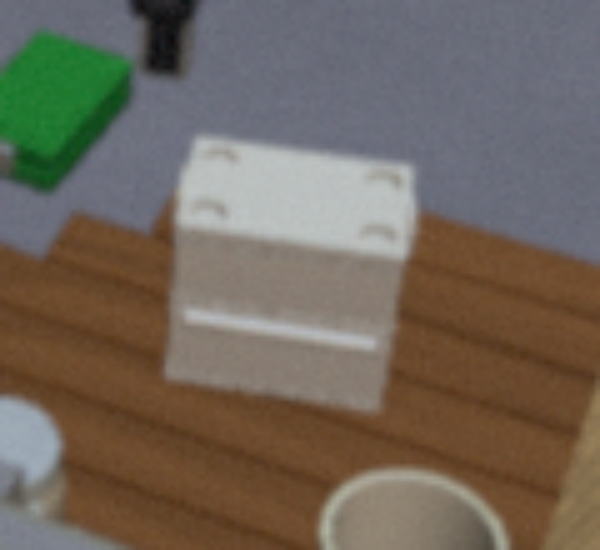

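The tub sits flush on the box: its lid top reads 0.159, and this camera reads about 2 mm high, so 0.157 as expected. On to the case.

```bash
python3 -c "
from h import *
plan(.489,-.1966,.151,84.9,15)"
```

```text
row [-0.0216 -0.0059  0.0078] turnz 1.38 norm 0.0237
q6 end approx 73.19765379276805
```

```bash
python3 -m handwheel '[[-0.0216,-0.0059,0.0078,0,0,1.38],[-0.0216,-0.0059,0.0078,0,0,1.38],[-0.0216,-0.0059,0.0078,0,0,1.38],[-0.0216,-0.0059,0.0078,0,0,1.38],[-0.0216,-0.0059,0.0078,0,0,1.38],[-0.0216,-0.0059,0.0078,0,0,1.38],[-0.0216,-0.0059,0.0078,0,0,1.38],[-0.0216,-0.0059,0.0078,0,0,1.38]]'
python3 -m handwheel '[[-0.0216,-0.0059,0.0078,0,0,1.38],[-0.0216,-0.0059,0.0078,0,0,1.38],[-0.0216,-0.0059,0.0078,0,0,1.38],[-0.0216,-0.0059,0.0078,0,0,1.38],[-0.0216,-0.0059,0.0078,0,0,1.38],[-0.0216,-0.0059,0.0078,0,0,1.38],[-0.0216,-0.0059,0.0078,0,0,1.38],[0,0,0,0,0,0]]'
python3 - <<'E'
from h import *
import pickle
for i in range(2): c=shot('wrist')
pickle.dump(c,open('w7.pkl','wb'));save('w7.png',c['img']);P=cloud(c)
o=monitor.get_obs();print(o['ee_pos'],o['tcp_rot'])
z=P[...,2];zt=np.nanmedian(z[110:150,285:315]);print('zt',zt)
m=np.zeros((400,640),np.uint8);m[20:230,200:400]=(abs(z-zt)<.003)[20:230,200:400]
for k in (1,15):
    mm=cv2.morphologyEx(m,cv2.MORPH_OPEN,np.ones((k,k)))
    ct=max(cv2.findContours(mm,0,2)[0],key=cv2.contourArea)
    pts=np.array([ray(c,*p[0],zt)[:2]*1000 for p in ct],np.float32);print(k,cv2.minAreaRect(pts))
E
```

```text
time: 20.65
ee_pos: [0.5293, -0.0458, 0.2041]
tcp_rot: [-179.9, -0.0, 94.6]
wrist_force: [-0.8, 0.1, 0.8]
opening: 0.0851
time: 21.32
ee_pos: [0.488, -0.1984, 0.1483]
tcp_rot: [-179.8, -0.0, 84.7]
wrist_force: [-0.1, 0.5, -1.1]
opening: 0.0853
[ 0.489337   -0.19652049  0.1498493 ] [-1.79907388e+02 -4.48587814e-02  8.48716247e+01]
zt 0.04405153495619457
1 ((481.55914306640625, -132.9142303466797), (99.75084686279297, 62.81690979003906), 84.85691833496094)
15 ((480.551025390625, -132.61306762695312), (89.10228729248047, 54.12700653076172), 85.7398910522461)
```

View pics/w7.png

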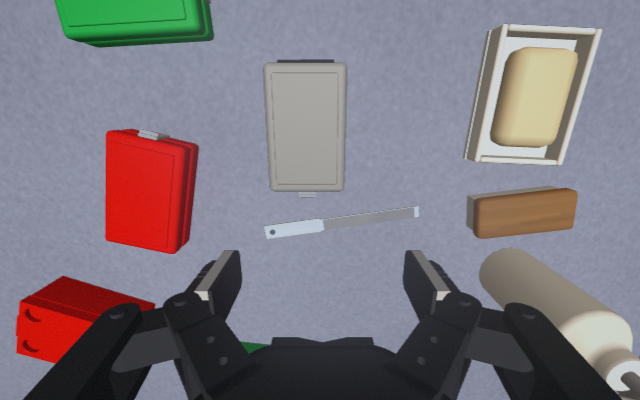

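The case is at (306,127), with clearance both sides (red case edge u≈198, nail file below at v≈222). Now the grasp.

```bash
python3 -c "
from h import *
plan(.4815,-.1329,.11,84.9,7)"
```

```text
row [ 0.009  -0.0019  0.0057] turnz -0.0 norm 0.0108
q6 end approx 79.66983152492
```

```bash
python3 -m handwheel '[[0.009,-0.0019,0.0057,0,0,0],[0.009,-0.0019,0.0057,0,0,0],[0.009,-0.0019,0.0057,0,0,0],[0.009,-0.0019,0.0057,0,0,0],[0.009,-0.0019,0.0057,0,0,0],[0.009,-0.0019,0.0057,0,0,0],[0.009,-0.0019,0.0057,0,0,0],[0,0,0,0,0,0]]'
python3 -m handwheel '[[0,0,0.005,0,0,0],[0,0,0.014,0,0,0],[0,0,0.014,0,0,0],[0,0,0.014,0,0,0],[0,0,0.014,0,0,0],[0,0,0.014,0,0,0],[0,0,0.006,0,0,0],[0,0,0,0,0,0]]'
python3 -m handwheel '[[0,0,0,0,0,0],[0,0,0,0,0,0],[0,0,0,0,0,0],[0,0,0,0,0,0],[0,0,0,0,0,0],[0,0,0,0,0,0],[0,0,0,0,0,0],[0,0,0,0,0,0]]' -1 30
```

```text
time: 22.08
ee_pos: [0.4817, -0.131, 0.1096]
tcp_rot: [-179.9, -0.0, 85.0]
wrist_force: [-0.0, -0.3, -0.2]
opening: 0.0854
time: 22.75
ee_pos: [0.4816, -0.133, 0.0285]
tcp_rot: [-179.9, -0.0, 84.9]
wrist_force: [-0.7, 0.6, -0.5]
opening: 0.0856
time: 23.42
ee_pos: [0.483, -0.1331, 0.0309]
tcp_rot: [179.9, 0.0, 84.9]
wrist_force: [-0.7, -0.1, 6.4]
opening: 0.0654
```

```bash
python3 -m handwheel '[[0,0,-0.01,0,0,0],[0,0,-0.02,0,0,0],[0,0,-0.03,0,0,0],[0,0,-0.035,0,0,0],[0,0,-0.035,0,0,0],[0,0,-0.035,0,0,0],[0,0,-0.035,0,0,0],[0,0,-0.03,0,0,0]]'
python3 - <<'E'
from h import *
import pickle
c=shot('wrist');c=shot('wrist');pickle.dump(c,open('w8.pkl','wb'));save('w8.png',c['img']);P=cloud(c)
o=monitor.get_obs();print(o['ee_pos'],o['tcp_rot'],o['opening'],o['wrist_force'])
T=c['W']@np.linalg.inv(np.array(c['tool_from_camera']))
L=(P-T[:3,3])@T[:3,:3]
for y in (-.025,-.01,.01,.025):
    m=(abs(L[...,1]-y)<.002)&(L[...,2]<.0)&(L[...,0]>.03)&(L[...,0]<.07)
    q=L[m];zt=np.median(q[:,2]);f=q[q[:,2]<zt+.003];print(y,'top z',zt.round(4),'flat max x',f[:,0].max().round(4),'max x z<.01',L[(abs(L[...,1]-y)<.002)&(abs(L[...,2])<.004)&(L[...,0]<.07)][:,0].max().round(4))
plan(.5134,.1861,.25,105.6,16)
E
```

```text
time: 24.08
ee_pos: [0.4821, -0.1327, 0.263]
tcp_rot: [179.9, 0.0, 84.9]
wrist_force: [0.4, -0.2, -1.6]
opening: 0.0656
[ 0.48347031 -0.13305765  0.26566369] [1.79565690e+02 7.16429033e-02 8.49278374e+01] 0.06552941613612366 [ 0.21327373 -0.35869069 -1.58325825]
-0.025 top z -0.0111 flat max x 0.0512 max x z<.01 0.0516
-0.01 top z -0.0123 flat max x 0.0511 max x z<.01 0.0555
0.01 top z -0.0122 flat max x 0.0514 max x z<.01 0.0554
0.025 top z -0.0121 flat max x 0.051 max x z<.01 0.0554
row [0.0198 0.0035 0.001 ] turnz -1.29 norm 0.0202
q6 end approx 94.32484086301582
```

View pics/w8.png

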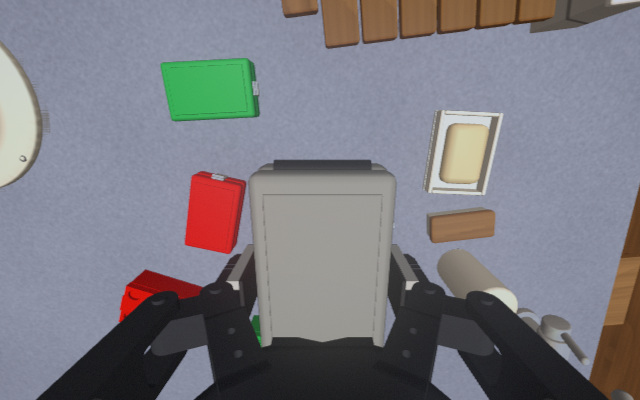

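The case is held square and centred. I'll carry it over the tub.

```bash
python3 -m handwheel '[[0.0198,0.0035,0.001,0,0,-1.29],[0.0198,0.0035,0.001,0,0,-1.29],[0.0198,0.0035,0.001,0,0,-1.29],[0.0198,0.0035,0.001,0,0,-1.29],[0.0198,0.0035,0.001,0,0,-1.29],[0.0198,0.0035,0.001,0,0,-1.29],[0.0198,0.0035,0.001,0,0,-1.29],[0.0198,0.0035,0.001,0,0,-1.29]]' - 40
python3 -m handwheel '[[0.0198,0.0035,0.001,0,0,-1.29],[0.0198,0.0035,0.001,0,0,-1.29],[0.0198,0.0035,0.001,0,0,-1.29],[0.0198,0.0035,0.001,0,0,-1.29],[0.0198,0.0035,0.001,0,0,-1.29],[0.0198,0.0035,0.001,0,0,-1.29],[0.0198,0.0035,0.001,0,0,-1.29],[0.0198,0.0035,0.001,0,0,-1.29]]'
python3 -m handwheel '[[0,0,0.003,0,0,0],[0,0,0.003,0,0,0],[0,0,0.003,0,0,0],[0,0,0,0,0,0],[0,0,0,0,0,0],[0,0,0,0,0,0],[0,0,0,0,0,0],[0,0,0,0,0,0]]'
python3 - <<'E'
from h import *
c=shot('scene')
o=monitor.get_obs();print(o['ee_pos'],o['tcp_rot'],o['wrist_force']);plan(.5134,.1861,.20,105.6,1)
save('s9.png',cv2.resize(c['img'][150:300,320:480],None,fx=4,fy=4))
E
```

```text
time: 24.85
ee_pos: [0.5116, 0.0261, 0.2513]
tcp_rot: [-179.9, -0.0, 95.3]
wrist_force: [0.9, 0.1, -1.2]
opening: 0.0651
time: 25.52
ee_pos: [0.5122, 0.1866, 0.2433]
tcp_rot: [-179.9, 0.0, 105.6]
wrist_force: [-0.3, -0.7, -0.9]
opening: 0.0654
time: 26.18
ee_pos: [0.5128, 0.1854, 0.2351]
tcp_rot: [180.0, -0.0, 105.5]
wrist_force: [-0.4, 0.1, -1.1]
opening: 0.0651
[0.51275998 0.18547609 0.23508521] [1.79982058e+02 5.88971241e-04 1.05537583e+02] [ 0.4314462   0.11410245 -1.6600454 ]
row [0.0004 0.0008 0.0351] turnz -0.06 norm 0.0351
q6 end approx 94.32484086301582
```

View pics/s9.png

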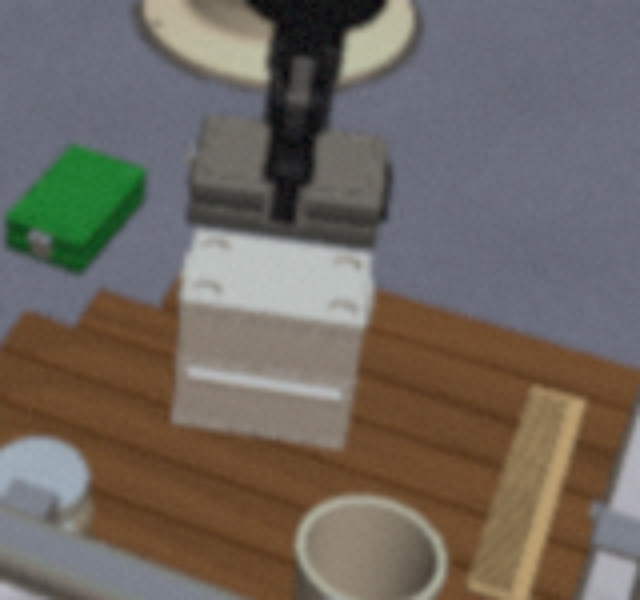

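The case hovers square above the tub. I'll correct by under 1 mm and lower it.

```bash
python3 -m handwheel '[[0.0004,0.0006,0.005,0,0,0],[0,0,0.008,0,0,0],[0,0,0.009,0,0,0],[0,0,0.009,0,0,0],[0,0,0.007,0,0,0],[0,0,0.004,0,0,0],[0,0,0.001,0,0,0],[0,0,0,0,0,0]]'
python3 -m handwheel '[[0,0,0.001,0,0,0],[0,0,0.001,0,0,0],[0,0,0.001,0,0,0],[0,0,0.001,0,0,0],[0,0,0,0,0,0],[0,0,0,0,0,0],[0,0,0,0,0,0],[0,0,0,0,0,0]]'
python3 -m handwheel '[[0,0,0.001,0,0,0],[0,0,0.001,0,0,0],[0,0,0.0005,0,0,0],[0,0,0,0,0,0],[0,0,0,0,0,0],[0,0,0,0,0,0],[0,0,0,0,0,0],[0,0,0,0,0,0]]'
```

```text
time: 26.9
ee_pos: [0.513, 0.1862, 0.1915]
tcp_rot: [-180.0, 0.0, 105.6]
wrist_force: [-0.6, 0.6, -0.1]
opening: 0.065
time: 27.57
ee_pos: [0.5132, 0.1862, 0.188]
tcp_rot: [180.0, 0.0, 105.6]
wrist_force: [-0.3, 0.2, -1.6]
opening: 0.0652
time: 28.23
ee_pos: [0.5131, 0.1862, 0.1854]
tcp_rot: [180.0, -0.0, 105.6]
wrist_force: [0.0, 0.9, -1.2]
opening: 0.0649
```

```bash
python3 -m handwheel '[[0,0,0.0005,0,0,0],[0,0,0.0005,0,0,0],[0,0,0.0005,0,0,0],[0,0,0,0,0,0],[0,0,0,0,0,0],[0,0,0,0,0,0],[0,0,0,0,0,0],[0,0,0,0,0,0]]'
python3 -m handwheel '[[0,0,0.0005,0,0,0],[0,0,0.0005,0,0,0],[0,0,0,0,0,0],[0,0,0,0,0,0],[0,0,0,0,0,0],[0,0,0,0,0,0],[0,0,0,0,0,0],[0,0,0,0,0,0]]'
```

```text
time: 28.9
ee_pos: [0.5131, 0.1863, 0.1839]
tcp_rot: [-180.0, -0.0, 105.6]
wrist_force: [0.4, 0.2, -0.7]
opening: 0.0652
time: 29.57
ee_pos: [0.5132, 0.1863, 0.183]
tcp_rot: [180.0, -0.0, 105.6]
wrist_force: [-0.7, -0.5, 1.4]
opening: 0.0651
```

```bash
python3 -m handwheel '[[0,0,0.0005,0,0,0],[0,0,0.0005,0,0,0],[0,0,0,0,0,0],[0,0,0,0,0,0],[0,0,0,0,0,0],[0,0,0,0,0,0],[0,0,0,0,0,0],[0,0,0,0,0,0]]'
```

```text
time: 30.23
ee_pos: [0.5132, 0.1863, 0.1829]
tcp_rot: [179.9, -0.0, 105.6]
wrist_force: [-1.4, -0.3, 7.5]
opening: 0.0649
```

Contact came at 0.183, which is the seated height. I'll ease off, release, retreat and check.

```bash
python3 -m handwheel '[[0,0,-0.0005,0,0,0],[0,0,-0.0004,0,0,0],[0,0,0,0,0,0],[0,0,0,0,0,0],[0,0,0,0,0,0],[0,0,0,0,0,0],[0,0,0,0,0,0],[0,0,0,0,0,0]]'
python3 -m handwheel '[[0,0,0,0,0,0],[0,0,0,0,0,0],[0,0,0,0,0,0],[0,0,0,0,0,0],[0,0,-0.001,0,0,0],[0,0,-0.002,0,0,0],[0,0,-0.005,0,0,0],[0,0,-0.01,0,0,0]]' 1
python3 -m handwheel '[[0,0,-0.02,0,0,0],[-0.01,0.002,-0.02,0,0,0],[-0.01,0.002,-0.02,0,0,0],[-0.01,0.004,-0.02,0,0,0],[-0.01,0.004,-0.017,0,0,0],[-0.01,0.004,-0.01,0,0,0],[-0.01,0,0,0,0,0],[0,0,0,0,0,0]]'
python3 - <<'E'
from h import *
c=shot('wrist');c=shot('wrist');P=cloud(c);z=P[...,2];zt=np.nanmedian(z[110:150,285:315]);print('zt',zt)
m=np.zeros((400,640),np.uint8);m[20:230,200:400]=(abs(z-zt)<.003)[20:230,200:400]
ct=max(cv2.findContours(m,0,2)[0],key=cv2.contourArea)
print(cv2.minAreaRect(np.array([ray(c,*p[0],zt)[:2]*1000 for p in ct],np.float32)))
q=P[m>0];A=np.c_[q[:,:2]-q[:,:2].mean(0),np.ones(len(q))];print('slope deg',np.degrees(np.linalg.lstsq(A,q[:,2],rcond=None)[0][:2]))
s=shot('scene');a=cv2.resize(s['img'][170:290,320:450],None,fx=4,fy=4)
t=shot('top')['img'][80:220,150:330];t=cv2.resize(t,(int(480*180/140*.44),270))
b=np.zeros((480,t.shape[1],3),np.uint8);b[:270]=t;save('s10.png',np.hstack([a,b]))
E
```

```text
time: 30.9
ee_pos: [0.5132, 0.1863, 0.1829]
tcp_rot: [180.0, -0.0, 105.6]
wrist_force: [-0.0, -0.2, 4.1]
opening: 0.0652
time: 31.57
ee_pos: [0.5128, 0.1861, 0.2005]
tcp_rot: [-179.9, 0.0, 105.6]
wrist_force: [0.1, -0.6, -0.8]
opening: 0.0858
time: 32.23
ee_pos: [0.5453, 0.1315, 0.3084]
tcp_rot: [179.9, 0.0, 105.5]
wrist_force: [0.0, -0.8, -0.1]
opening: 0.085
zt 0.19596811531233488
((514.3701171875, 186.18399047851562), (63.21327209472656, 99.88123321533203), 15.50087833404541)
slope deg [ 0.03992311 -0.01432436]
```

View pics/s10.png

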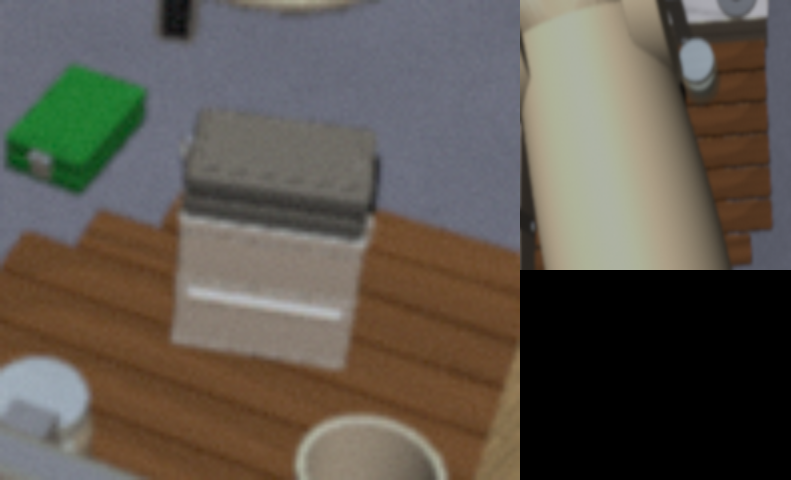

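The stack stands flush and level: the case top reads 0.196 (about 0.194 after the camera's bias, as expected), with a slope below 0.05°. I'm handing the job in.

```bash
python3 -c "
from h import *
print(order.job_done())"
```

```text
the job is handed in; nothing more can be done
None
```

The kit is put away: I shut the drying box lid, stacked the tub on the box and the case on the tub, and handed the job in at about 32 s of the 67 s limit.

- **Lid:** I pressed it down until it stopped firmly at about 18 N, the highest force reading of the job. A close view showed it shut, with all four recesses in view.
- **Tub:** It was lowered slowly and touched down at the height of full seating. Its lid top read 0.159 m against 0.157 m expected; the wrist camera had read 2 mm high on every known height.
- **Case:** It also touched down at the seated height. Its top read 0.196 m against 0.194 m expected, with a slope below 0.05°. It sits within about 1 mm of the tub's centre and 0.1° of the tub's yaw.

**Not fully checked:**
- **Drying box:** The tub's recesses read about 1 mm from where the box's had, which is within the 2 mm calibration. I did not measure the box again after stacking.
- **Other things on the shelf and deck:** I checked these only by eye. The arm hid most of the shelf in the last top view, and I saw nothing disturbed in the other views.

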